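# Pull the lathe's key plug and put it in the dish

## Task

Make the wood lathe safe before its blank is changed: pull the key plug, the one with the tall upright paddle grip, straight up out of the lathe's control box against its spring catch, and set it down in the wide shallow wooden dish without dropping it from a height. Leave the other two plugs seated in the box.

Things in the scene. Friction and masses are not known exactly. Their poses are not given: they have to be found in the camera images.
- control_box: The lathe's grey control box, fixed: 110 (its x) by 230 (y) by 70 mm high, buttons on its -x side. Origin: centre of its underside. Three square sockets in its top, 22 mm wide, 36 deep, at x = 0, y = -75, 0, +75 mm, each hold a plug, in any order. A sprung ball in each catches a notch in the shank: pulling up about 9 to 15 N over the first 8 mm frees a plug, then light drag until clear.
- key_plug: The plug to pull, white plastic, 60 g, 73 mm tall. Origin: centre of the lower end of its shank; axes parallel to the box's while seated. Upward: shank 20 mm square, 30 mm long (in the socket); flange 40 (x) by 46 (y) by 5 mm, resting on the box's top; upright paddle grip 14 mm thick (x), 40 wide (y), 38 tall, so 5 to 43 mm above the box's top. Pinch the paddle along its x.
- key_grip (a point): The centre of the key plug's paddle, 54 mm above the plug's origin along its z axis (19 mm below the paddle's top).
- knob_plug: Another white plug of the same shank and flange with a low round knob, 32 mm in diameter and 20 mm tall, on the flange. Stays seated. Origin at the lower end of its shank.
- cap_plug: Another white plug of the same shank and flange with a flat low cap, 30 by 34 mm and 8 mm tall, on the flange. Stays seated. Origin at the lower end of its shank.
- dish: Wide shallow turned wooden dish, loose on the bench, 450 g, 190 mm across its rim, 30 mm high, floor 7 mm thick and about 110 mm across, wall sloping outward. Origin at the centre of its underside, z up.
Mind the look-alikes: they are no part of the job. What is shaped like the knob_plug but orange is not meant.

How it is judged:
By the outcome, as a careful person would: the job done as asked, in the order asked, and still so for the second after the job is handed in, with the robot touching nothing.
It also fails if it takes over 45 s, if anything falls off the work surface, if the arm or the gripper's body presses on something with over 40 N, if the wrist force passes 120 N, or if a joint passes its speed limit or range.

## Robot

A 7-joint arm with a two-finger parallel gripper is mounted at the origin on the work surface. World frame = base frame: x ahead of the robot, y to its left, z up, the work surface at z = 0. Lengths are in mm, angles in rad, forces in N, time in s.
With the tool pointing down it reaches from about 350 to 900 mm from the base axis. Payload 8.1 kg.
Tool frame: the origin (TCP) lies midway between the tips of the shut fingers; the grasp point (between the pads) lies 19 mm behind it; z points along the fingers, y is the line along which they close (so a half turn about z gives the same grasp; the last joint's range is limited). The gripper opens to 85 mm and grips with 20 to 120 N. Pads are 22 mm wide; open, the fingers measure 114 mm over their backs; the gripper's body (76 mm by 85 mm) begins 54 mm behind the grasp point. The pads swing forward as they close: fully open they stand 13 mm farther back than shut.
Start: joints at [1.094, 0.434, 0.025, 1.573, -0.012, 1.134, -0.075], TCP at [228.2, -581.864, 231.323] pointing down, gripper open.
Joint ranges: [-2.62, 2.62], [-0.44, 2.09], [-1.27, 1.32], [0.08, 2.57], [-1.32, 4.46], [0.12, 2], [-2.74, 2.74]. Speed limits (rad/s): [2.22, 2.22, 3.01, 3.01, 3.14, 3.14, 3.14].

## Interface

Orientations are given as a unit quaternion [w, x, y, z].
In Python, from bench import ctrl, vision gives the robot as it stands.
- The arm moves only by the tool carry_out, never from a script. Its argument "motion" is text: rows parted by semicolons, each of 7 numbers parted by spaces: the opening, from 0 (shut) to 1 (fully open), then the shift along the tool's x, y, z as a fraction of full scale, then the turn, a rotation vector about the tool's x, y, z as a fraction of full scale. In form: gripper tx ty tz ax ay az; .... A call has exactly 8 rows; each row shifts and turns the commanded pose from where the row before left it, along the tool's axes as they then stand; what a row does not reach is not made up. Full scale, the value 1, is 0.03 m for a shift and 5 degrees for a turn. A row lasts 1/12 s, in which the tool goes at most 41.7 mm and 7.16 degrees, less where a joint would pass 70% of its speed; a pose out of reach is approached as far as the arm can. A call with a number of a shift or a turn outside -1 to 1 is refused whole. A call with a gripper value outside its range is refused whole. The fingers move at their own pace and stop on an object; "newtons" is the grip in N (left out, the last holds). Time passes only in rows, so rows that do not move let the fingers close, or fill a call up. It gives the time, the measured TCP pose, the force, the opening and the grip force at its end, in the units of the state.
- ctrl.observe(): the state, without advancing time (a new reading comes with each control period).
- vision.capture(name): name is "scene" or "top"; returns a dict with "image" (400x640x3 uint8, red, green, blue), "z_map" (400x640 float32, mm along the optical axis (not along the pixel's ray), 0 where there is no reading), "mtx" (3x3 intrinsics, pixels), "world_from_camera" (4x4, takes a point from camera to world coordinates). Camera axes: x right, y down, z forward; pixel columns grow to the right and rows downward; lengths in mm; the calibration is good to about 2 mm. A picture is of the moment at which its call begins.
- ctrl.hand_in(): hands the job in; it is judged then, once.
The state is a dict: "clock": time; "qpos": joint angles; "qvel": joint speeds; "effort": joint torques, N m; "position": TCP position; "tool_rot": TCP orientation; "force": force on the tool from outside, world axes, zero at the start; "wrist_torque": the same for the moment, N m; "finger_gap": opening from 0.0 (shut) to 1.0 (fully open); "gripper_force": force on a finger pad.
Only numpy, scipy, OpenCV 4.12 (cv2) and the standard library are available. Lean on these libraries where they do the work, as an engineer would, in place of code of your own. Each camera call takes 0.05 s, during which the arm holds its last target. There are 200 camera calls.

## Working session

There is one attempt and no reset: what is moved stays moved. The work goes in short steps, Python scripts to look and compute and a tool call to move; the robot and the scene stay as the last step left them, time stands still between calls to the robot, and variables do not carry over. Pictures are saved under pics/ and viewed, at most 10 in all, crops included, and the job is handed in when it is done.

Besides the shell and the picture viewer there is one more tool, called by a JSON object that holds its "fn" and its "kwargs", one argument or row to a line. carry_out: Moves the arm, as the interface text tells. Shift numbers are shares of 0.03 m and turn numbers shares of 5 degrees, none past 1 either way. Its arguments: {"type":"object","properties":{"motion":{"type":"string"},"newtons":{"type":"number"}},"required":["motion"]}

```bash
mkdir -p pics; python3 - <<'E'
from bench import ctrl, vision
import cv2, numpy as np
s=ctrl.observe(); print({k:np.round(s[k],3).tolist() for k in ("clock","position","tool_rot","finger_gap","force")})
for n in("scene","top"):
    c=vision.capture(n); np.savez(f"{n}0.npz",**c); cv2.imwrite(f"pics/{n}0.png",c["image"][:,:,::-1])
    print(n,c["mtx"].round(1).tolist(),c["world_from_camera"].round(3).tolist())
E
```

```text
{'clock': 0.0, 'position': [227.995, -581.375, 230.528], 'tool_rot': [-0.001, 0.983, 0.186, -0.0], 'finger_gap': 0.999, 'force': [-0.538, 0.493, 0.172]}
scene [[493.0, 0.0, 325.0], [0.0, 493.0, 200.9], [0.0, 0.0, 1.0]] [[0.336, 0.759, -0.557, 1340.129], [0.942, -0.265, 0.208, -233.066], [0.01, -0.595, -0.804, 1186.493], [0.0, 0.0, 0.0, 1.0]]
top [[468.3, 0.0, 325.1], [0.0, 468.3, 203.7], [0.0, 0.0, 1.0]] [[-0.142, -0.967, 0.212, 370.415], [-0.99, 0.14, -0.025, 34.209], [-0.005, -0.213, -0.977, 1125.535], [0.0, 0.0, 0.0, 1.0]]
```

View pics/scene0.png

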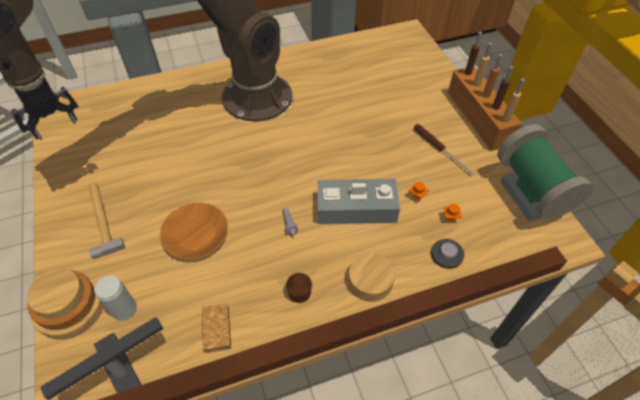

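View pics/top0.png

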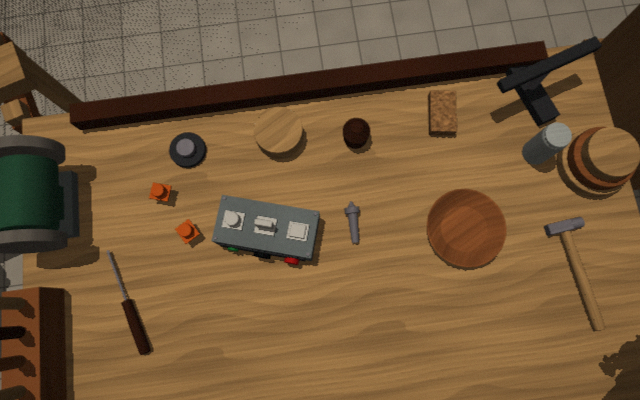

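The scene view shows the box at (358,200), with the cap plug at (332,194), the paddle plug at (358,190) and the knob plug at (385,190). The orange knob look-alikes are at (419,190) and (453,212). In the top view the white plugs are the knob (232,219), the paddle (265,225) and the cap (298,231). The dish candidates are (466,228), wide, shallow and empty, and (600,160), a stacked bowl. The first fits the description, and I'll confirm both choices with a crop and sizes.

```bash
cat >h.py <<'E'
import numpy as np, cv2
def pts(c):
    v,u=np.mgrid[0:400,0:640]; z=c["z_map"]; K=c["mtx"]; T=c["world_from_camera"]
    P=np.stack([(u-K[0,2])/K[0,0]*z,(v-K[1,2])/K[1,1]*z,z],-1)
    return P@T[:3,:3].T+T[:3,3]
def ray(c,u,v,h):
    K=c["mtx"];T=c["world_from_camera"]
    d=T[:3,:3]@np.array([(u-K[0,2])/K[0,0],(v-K[1,2])/K[1,1],1]); o=T[:3,3]
    return o+d*(h-o[2])/d[2]
E
python3 - <<'E'
from h import *
for n,win,dw in(("top",(205,325,190,270),(420,515,180,275)),("scene",(310,405,170,230),(150,240,195,265))):
    c=dict(np.load(n+"0.npz")); P=pts(c); im=c["image"]
    u0,u1,v0,v1=win; Z=P[...,2]; m=np.zeros(Z.shape,bool); m[v0:v1,u0:u1]=1
    mb=m&(Z>55)&(c["z_map"]>0)
    r=cv2.minAreaRect(P[mb][:,:2].astype(np.float32)); print(n,"box",r,"medZ",np.median(Z[mb]))
    hi=m&(Z>98)&(Z<125); q=P[hi]; print("paddle top",hi.sum(),q.mean(0),q[:,2].max(), cv2.minAreaRect(q[:,:2].astype(np.float32)))
    for nm,lo,hh in(("knobtop/hi",86,97),):
        pass
    u0,u1,v0,v1=dw; md=np.zeros(Z.shape,bool); md[v0:v1,u0:u1]=1; q=P[md&(Z>15)&(Z<40)]
    print("dish",cv2.minEnclosingCircle(q[:,:2].astype(np.float32)),q[:,2].max(),cv2.minAreaRect(q[:,:2].astype(np.float32)))
    # white blobs
    w=m&(im.min(-1)>(130)); nn,lab,st,ce=cv2.connectedComponentsWithStats(w.astype(np.uint8))
    for i in range(1,nn):
        if st[i,4]>15: print("white",ce[i].round(1),st[i].tolist(),P[lab==i].mean(0).round(1))
a=cv2.resize(cv2.imread("pics/top0.png")[185:275,200:330],None,fx=6,fy=6,interpolation=cv2.INTER_CUBIC)
cv2.imwrite("pics/crop0.png",a)
E
```

```text
top box ((562.6806640625, 150.1080322265625), (230.79183959960938, 122.81735229492188), 71.40077209472656) medZ 70.44906947123968
paddle top 135 [567.70643989 151.37959085 110.78256096] 119.3837454180283 ((574.38720703125, 178.90939331054688), (102.56124877929688, 19.001035690307617), 73.86182403564453)
dish ((505.0608825683594, -317.1236877441406), 94.77290344238281) 36.42139835585431 ((504.5330505371094, -317.2630310058594), (186.9354705810547, 185.43463134765625), 81.9360580444336)
white [231.4 218.6] [222, 210, 23, 20, 230] [591.7 221.5  85.9]
white [264.6 220.6] [255, 216, 21, 10, 148] [574.1 146.4  97.7]
white [296.8 230.4] [286, 221, 23, 20, 285] [545.   79.1  79.8]
white [262.6 231.4] [254, 227, 19, 8, 65] [551.9 154.6  90.9]
scene box ((571.08154296875, 153.35594177246094), (230.42098999023438, 116.34182739257812), 72.0609130859375) medZ 69.2145986447565
paddle top 88 [573.65333318 151.60903999 108.2560311 ] 116.17826824382314 ((572.6016235351562, 152.99209594726562), (39.544960021972656, 16.639448165893555), 67.59629821777344)
dish ((505.6466064453125, -312.68402099609375), 96.83039855957031) 34.55846711063987 ((507.0481872558594, -311.8092956542969), (186.80633544921875, 188.43743896484375), 67.98479461669922)
white [358.4 184.6] [351, 182, 16, 6, 82] [566.5 154.  103.3]
white [384.5 191.3] [375, 183, 19, 17, 219] [597.2 222.9  80.6]
white [331.3 193.1] [322, 187, 19, 14, 237] [550.4  79.7  76.1]
white [358.5 196.1] [350, 192, 18, 8, 101] [583.2 149.8  72.5]
```

View pics/crop0.png

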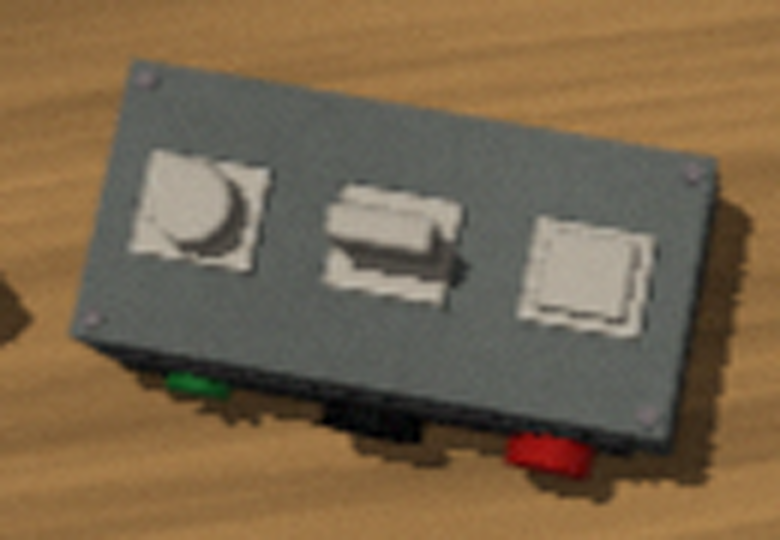

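The crop confirms it: the middle plug at (392,230 in the crop; top image 265,223) has the upright paddle, with the knob to its left and the flat cap to its right. The dish at (466,228) measures about 190 mm across, so it fits too. I'll refine the pose with rays while the first transit starts.

{"fn": "carry_out", "kwargs": {
  "motion": "1 0.5 -0.5 0 0 0 0;1 0.9 -0.86 0 0 0 0;1 0.9 -0.86 0 0 0 0;1 0.9 -0.86 0 0 0 0;1 0.9 -0.86 0 0 0 0;1 0.9 -0.86 0 0 0 0;1 0.9 -0.86 0 0 0 0;1 0.9 -0.86 0 0 0 0",
  "newtons": 60
}}

```text
clock: 0.77
position: [346.9, -323.5, 231.2]
tool_rot: [-0.0, 0.983, 0.186, -0.0]
force: [0.7, -0.9, -0.7]
finger_gap: 1.005
gripper_force: 0.0
```

```bash
cat >>h.py <<'E'
from scipy.spatial.transform import Rotation as R
def to(s,target,ang):
    """remaining shift in tool units, and turn about tool z (units) so tool y is at world angle ang deg"""
    w,x,y,z=s["tool_rot"]; M=R.from_quat([x,y,z,w]).as_matrix()
    a=np.degrees(np.arctan2(M[1,1],M[0,1])); d=np.array(target)-s["position"]
    print("pos",np.round(s["position"],1),"t",round(float(s["clock"]),2),"gap",round(float(s["finger_gap"]),3),"yang",a.round(1),"zaxis",M[:,2].round(3),"F",np.round(s["force"],1))
    print("shift units",(M.T@d/30).round(2),"turn units",np.round(-((ang-a+90)%180-90)/5,2))
E
python3 - <<'E'
from h import *
from bench import ctrl
for n in("top","scene"):
    c=dict(np.load(n+"0.npz"));im=c["image"]
    if n=="top": C=np.array([[137,60],[718,158],[672,443],[76,335]])/6+[200-.4,185-.4]
    else: # grey box top from depth
        P=pts(c); m=np.zeros((400,640),np.uint8); m[170:230,310:405]=1
        m&=((abs(P[...,2]-70)<5)).astype(np.uint8); k=max(cv2.findContours(m,0,2)[0],key=cv2.contourArea)
        C=cv2.approxPolyDP(cv2.convexHull(k),6,True)[:,0]; 
    W=np.array([ray(c,u,v,70)[:2] for u,v in C]); print(n,C.round(1).tolist(),W.round(1).tolist(),cv2.minAreaRect(W.astype(np.float32)))
    cam=c
    for u,v,h in ([(200+383/6,185+226/6,113)] if n=="top" else [(358.4,184.6,113)]): print("paddle top ray",ray(c,u,v,h))
    print("plugs", [ray(c,u,v,h).round(1).tolist() for u,v,h in ([(200+394/6,185+244/6,75),(200+200/6,185+211/6,75),(200+588/6,185+276/6,75)] if n=="top" else [])])
to(ctrl.observe(),[568,152,200],-18.2)
E
```

```text
top [[222.4, 194.6], [319.3, 210.9], [311.6, 258.4], [212.3, 240.4]] [[654.5, 239.4], [584.1, 22.5], [478.6, 54.8], [551.2, 272.5]] ((566.5567016601562, 147.08079528808594), (229.92156982421875, 110.29385375976562), 72.010498046875)
paddle top ray [566.78719703 147.06311861 113.        ]
plugs [[566.7, 148.0, 75.0], [589.9, 219.5, 75.0], [544.0, 76.8, 75.0]]
scene [[396, 179], [400, 208], [318, 208], [318, 179]] [[559.6, 277.4], [658.4, 244.5], [583.0, 28.4], [484.8, 62.5]] ((571.60693359375, 153.51260375976562), (229.00682067871094, 104.14102172851562), 70.80496215820312)
paddle top ray [573.53442896 150.55139941 113.        ]
plugs []
pos [ 346.9 -323.5  231.2] t 0.77 gap 1.005 yang -68.6 zaxis [-0.  0. -1.] F [ 0.7 -0.9 -0.7]
shift units [ 12.65 -12.07   1.04] turn units -10.08
```

{"fn": "carry_out", "kwargs": {
  "motion": "1 0.9 -0.86 0 0 0 0;1 0.9 -0.86 0 0 0 0;1 0.9 -0.86 0 0 0 0;1 0.9 -0.86 0 0 0 0;1 0.9 -0.86 0 0 0 0;1 0.9 -0.86 0 0 0 0;1 0.9 -0.86 0 0 0 0;1 0.9 -0.86 0 0 0 0"
}}

```text
clock: 1.43
position: [472.6, -52.6, 231.2]
tool_rot: [0.0, 0.983, 0.186, -0.0]
force: [1.0, 0.4, 0.0]
finger_gap: 1.001
gripper_force: 0.0
```

{"fn": "carry_out", "kwargs": {
  "motion": "1 0.9 -0.86 0 0 0 0;1 0.9 -0.86 0 0 0 0;1 0.9 -0.86 0 0 0 0;1 0.9 -0.86 0 0 0 0;1 0.5 -0.5 0 0 0 0;1 0 0 0 0 0 -1;1 0 0 0 0 0 -1;1 0 0 0 0 0 -1"
}}

```text
clock: 2.1
position: [543.6, 101.3, 230.7]
tool_rot: [-0.0, 0.949, 0.315, -0.001]
force: [-0.3, -0.9, -1.3]
finger_gap: 1.005
gripper_force: 0.0
```

{"fn": "carry_out", "kwargs": {
  "motion": "1 0 0 0 0 0 -1;1 0 0 0 0 0 -1;1 0 0 0 0 0 -1;1 0 0 0 0 0 -1;1 0 0 0 0 0 -1;1 0 0 0 0 0 -1;1 0 0 0 0 0 -1;1 0 0 0 0 0 0"
}}

```text
clock: 2.77
position: [543.6, 100.4, 230.9]
tool_rot: [-0.0, 0.811, 0.585, -0.0]
force: [0.4, 0.8, 0.3]
finger_gap: 1.002
gripper_force: 0.0
```

```bash
python3 - <<'E'
from h import *
from bench import ctrl,vision
to(ctrl.observe(),[567.5,148.5,150],-18)
c=vision.capture("scene"); np.savez("s1.npz",**c)
cv2.imwrite("pics/s1.png",cv2.resize(c["image"][110:240,280:440,::-1],None,fx=4,fy=4,interpolation=2))
E
```

```text
pos [543.6 100.4 230.9] t 2.77 gap 1.002 yang -18.4 zaxis [-0.001 -0.    -1.   ] F [0.4 0.8 0.3]
shift units [1.77 0.25 2.69] turn units -0.07
```

View pics/s1.png

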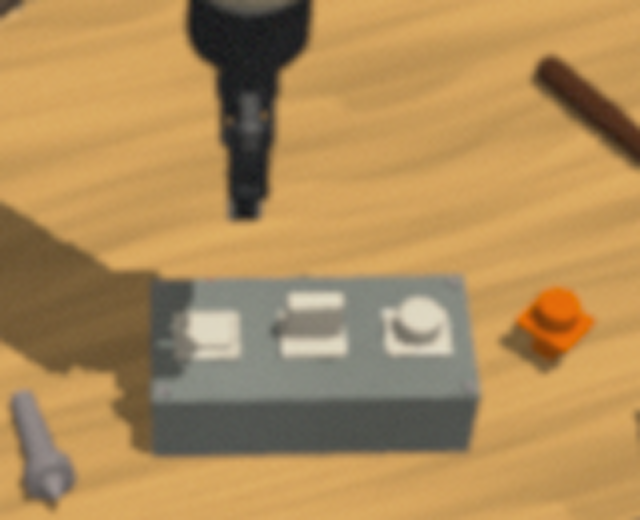

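The crop shows the gripper aligned behind the box. The paddle top strip is around (316,300), and the box top corners are near (150,278), (462,278), (478,396) and (152,400). Next I move over the plug and check against these.

{"fn": "carry_out", "kwargs": {
  "motion": "1 0.6 0.1 0 0 0 0;1 0.6 0.1 0 0 0 0;1 0.57 0.05 0 0 0 0;1 0 0 0.5 0 0 0;1 0 0 0.5 0 0 0;1 0 0 0.5 0 0 0;1 0 0 0 0 0 0;1 0 0 0 0 0 0"
}}

```text
clock: 3.48
position: [567.3, 148.4, 185.8]
tool_rot: [-0.0, 0.813, 0.583, -0.001]
force: [0.7, 0.1, -0.2]
finger_gap: 1.004
gripper_force: 0.0
```

```bash
python3 - <<'E'
from h import *
from bench import ctrl,vision
c=dict(np.load("s1.npz")); f=lambda u,v,h: ray(c,280+u/4-.4,110+v/4-.4,h)[:2]
W=np.array([f(u,v,70) for u,v in((150,278),(462,278),(478,396),(152,400))]);print(W.round(1).tolist(),W.mean(0),cv2.minAreaRect(W.astype(np.float32)))
print("paddle",f(316,300,113))
c=vision.capture("top"); np.savez("t1.npz",**c)
cv2.imwrite("pics/t1.png",cv2.resize(c["image"][170:290,190:350,::-1],None,fx=4,fy=4,interpolation=2))
to(ctrl.observe(),[568.5,149,81],-18)
E
```

```text
[[484.3, 59.9], [559.1, 274.8], [659.5, 241.3], [587.8, 25.5]] [572.64944939 150.37220209] ((571.8968505859375, 150.64996337890625), (227.51673889160156, 109.039306640625), 71.61237335205078)
paddle [573.71742242 151.07671867]
pos [567.9 148.7 186.7] t 3.53 gap 1.002 yang -18.7 zaxis [-0. -0. -1.] F [ 0.7 -0.5 -0.4]
shift units [0.02 0.02 3.52] turn units -0.14
```

View pics/t1.png

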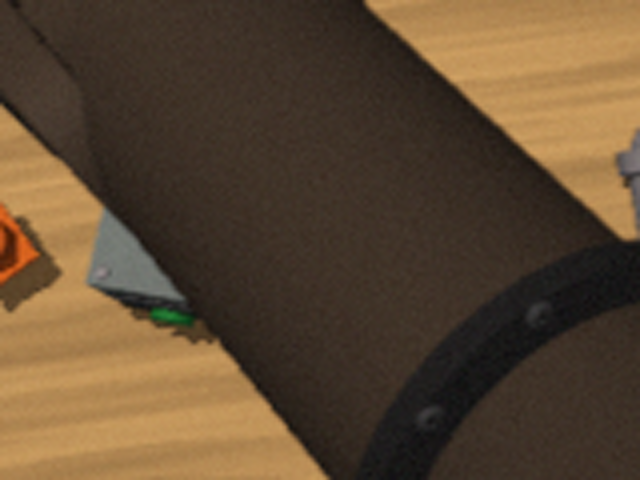

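The top view is blocked by the arm; only the box's left corner shows, around (110,270). The two-camera mean is about (570,149), so I'll use that and descend.

{"fn": "carry_out", "kwargs": {
  "motion": "1 0 0.06 0.5 0 0 -0.1;1 0 0 0.5 0 0 0;1 0 0 0.5 0 0 0;1 0 0 0.5 0 0 0;1 0 0 0.5 0 0 0;1 0 0 0.5 0 0 0;1 0 0 0.4 0 0 0;1 0 0 0 0 0 0"
}}

```text
clock: 4.2
position: [568.9, 147.5, 82.9]
tool_rot: [-0.0, 0.81, 0.587, -0.001]
force: [-0.9, -0.8, 0.1]
finger_gap: 0.999
gripper_force: 0.0
```

{"fn": "carry_out", "kwargs": {
  "motion": "0.4 0 0 0 0 0 0;0.35 0 0 0 0 0 0;0.3 0 0 0 0 0 0;0 0 0 0 0 0 0;0 0 0 0 0 0 0;0 0 0 0 0 0 0;0 0 0 0 0 0 0;0 0 0 0 0 0 0",
  "newtons": 30
}}

```text
clock: 4.87
position: [568.8, 148.5, 84.7]
tool_rot: [-0.0, 0.809, 0.587, -0.0]
force: [-4.4, 0.6, 6.3]
finger_gap: 0.156
gripper_force: 32.7
```

```bash
python3 - <<'E'
from h import *
from bench import ctrl,vision
s=ctrl.observe();to(s,[569.5,149,81],-18.2);print(s["gripper_force"],s["wrist_torque"])
c=vision.capture("scene")
cv2.imwrite("pics/s2.png",cv2.resize(c["image"][110:240,280:440,::-1],None,fx=4,fy=4,interpolation=2))
E
```

```text
pos [568.8 148.5  84.7] t 4.87 gap 0.156 yang -18.1 zaxis [-0.001  0.    -1.   ] F [-4.4  0.6  6.3]
shift units [0.02 0.02 0.12] turn units 0.03
32.70525634288788 [0.13721837 0.97839302 0.04030264]
```

View pics/s2.png

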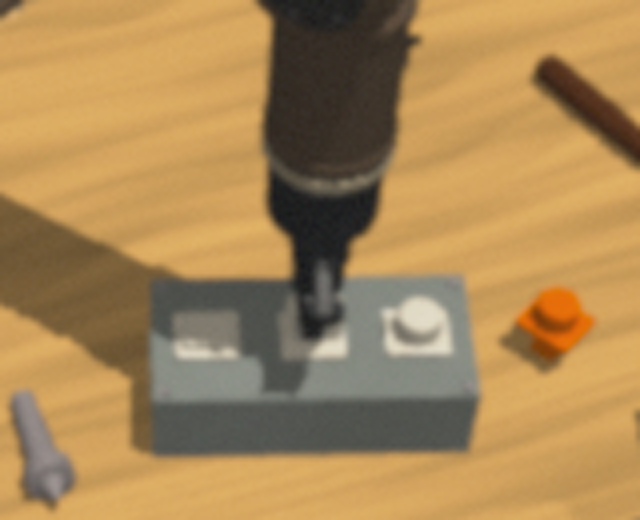

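The fingers hold the paddle at (322,320) with a gap of about 13 mm, and the other two plugs are undisturbed. Now I grip firmer and pull straight up.

{"fn": "carry_out", "kwargs": {
  "motion": "0 0 -0.03 -0.05 0 0 0;0 0 0 0 0 0 0;0 0 0 -0.1 0 0 0;0 0 0 -0.1 0 0 0;0 0 0 -0.1 0 0 0;0 0 0 -0.1 0 0 0;0 0 0 -0.1 0 0 0;0 0 0 0 0 0 0",
  "newtons": 70
}}

```text
clock: 5.58
position: [567.3, 148.7, 101.2]
tool_rot: [-0.001, 0.809, 0.587, -0.001]
force: [-8.3, 1.5, 2.0]
finger_gap: 0.15
gripper_force: 70.4
```

{"fn": "carry_out", "kwargs": {
  "motion": "0 0 0 -0.15 0 0 0;0 0 0 -0.2 0 0 0;0 0 0 -0.2 0 0 0;0 0 0 -0.2 0 0 0;0 0 0 -0.2 0 0 0;0 0 0 -0.2 0 0 0;0 0 0 -0.2 0 0 0;0 0 0 0 0 0 0"
}}

```text
clock: 6.25
position: [569.7, 148.6, 143.0]
tool_rot: [0.0, 0.81, 0.587, 0.001]
force: [-0.1, 0.1, -0.4]
finger_gap: 0.148
gripper_force: 70.2
```

{"fn": "carry_out", "kwargs": {
  "motion": "0 0 0 -0.3 0 0 0;0 0 0 -0.5 0 0 0;0 0 0 -0.5 0 0 0;0 0 0 -0.5 0 0 0;0 0 0 -0.5 0 0 0;0 0 0 -0.5 0 0 0;0 0 0 -0.3 0 0 0;0 0 0 0 0 0 0"
}}

```text
clock: 6.92
position: [569.6, 148.8, 236.5]
tool_rot: [0.001, 0.809, 0.587, 0.002]
force: [0.8, 0.4, -0.4]
finger_gap: 0.154
gripper_force: 70.2
```

```bash
python3 - <<'E'
from h import *
from bench import ctrl,vision
s=ctrl.observe();to(s,[505,-315,190],-18.2);print(s["gripper_force"],s["qpos"])
c=vision.capture("scene")
cv2.imwrite("pics/s3.png",cv2.resize(c["image"][90:240,280:440,::-1],None,fx=4,fy=4,interpolation=2)[:600])
E
```

```text
pos [569.6 148.8 236.5] t 6.92 gap 0.154 yang -18.1 zaxis [ 0.003  0.001 -1.   ] F [ 0.8  0.4 -0.4]
shift units [-15.37   2.75   1.53] turn units 0.02
70.2326488494873 [ 0.04795989  0.43163379 -0.55864205  1.62502402  0.24575912  1.15238608
 -0.88490427]
```

View pics/s3.png

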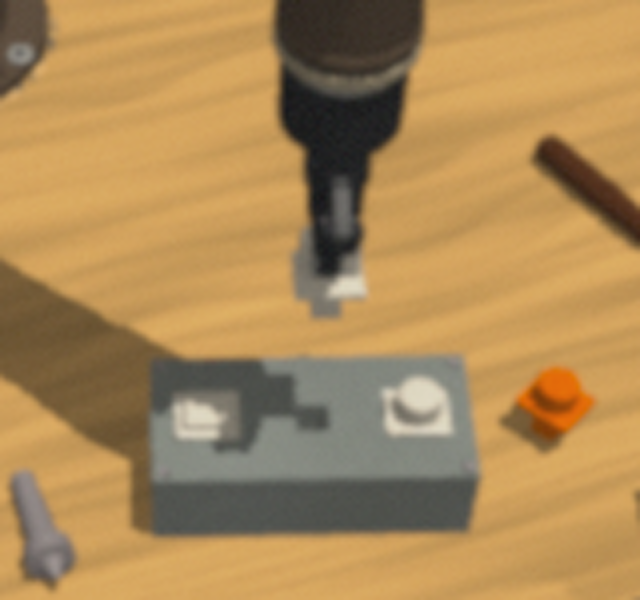

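The plug is out of the box, hanging upright with its shank at (325,310). The knob (418,403) and cap (205,415) are still seated. Now the transit to the dish.

{"fn": "carry_out", "kwargs": {
  "motion": "0 -0.4 0.1 0 0 0 0;0 -0.8 0.15 0 0 0 0;0 -0.95 0.17 0 0 0 0;0 -0.95 0.17 0 0 0 0;0 -0.95 0.17 0 0 0 0;0 -0.95 0.17 0 0 0 0;0 -0.95 0.17 0 0 0 0;0 -0.95 0.17 0 0 0 0"
}}

```text
clock: 7.63
position: [539.2, -62.8, 233.1]
tool_rot: [-0.0, 0.81, 0.587, -0.001]
force: [0.1, 0.2, -0.5]
finger_gap: 0.152
gripper_force: 70.2
```

{"fn": "carry_out", "kwargs": {
  "motion": "0 -0.95 0.17 0 0 0 0;0 -0.95 0.17 0 0 0 0;0 -0.95 0.17 0 0 0 0;0 -0.95 0.17 0 0 0 0;0 -0.95 0.17 0 0 0 0;0 -0.95 0.17 0 0 0 0;0 -0.9 0.17 0 0 0 0;0 -0.8 0.15 0 0 0 0"
}}

```text
clock: 8.3
position: [507.8, -286.7, 233.0]
tool_rot: [-0.001, 0.81, 0.586, -0.001]
force: [0.9, -0.2, -0.2]
finger_gap: 0.148
gripper_force: 70.2
```

{"fn": "carry_out", "kwargs": {
  "motion": "0 -0.6 0.1 0 0 0 0;0 -0.4 0.07 0 0 0 0;0 0 0 0.5 0 0 0;0 0 0 0.7 0 0 0;0 0 0 0.7 0 0 0;0 0 0 0.6 0 0 0;0 0 0 0.4 0 0 0;0 0 0 0 0 0 0"
}}

```text
clock: 8.97
position: [503.4, -313.1, 144.2]
tool_rot: [-0.002, 0.809, 0.587, -0.001]
force: [-0.9, -0.3, -1.0]
finger_gap: 0.147
gripper_force: 70.2
```

```bash
python3 - <<'E'
from h import *
from bench import ctrl,vision
s=ctrl.observe();to(s,[505,-315,53],-18.2);print(s["gripper_force"])
c=vision.capture("scene")
cv2.imwrite("pics/s4.png",cv2.resize(c["image"][130:280,110:270,::-1],None,fx=4,fy=4,interpolation=2))
P=pts(c)
E
```

```text
pos [ 503.4 -313.1  144.2] t 8.97 gap 0.147 yang -18.1 zaxis [-0.005  0.003 -1.   ] F [-0.9 -0.3 -1. ]
shift units [-0.05  0.09  3.04] turn units 0.03
70.2053689956665
```

View pics/s4.png

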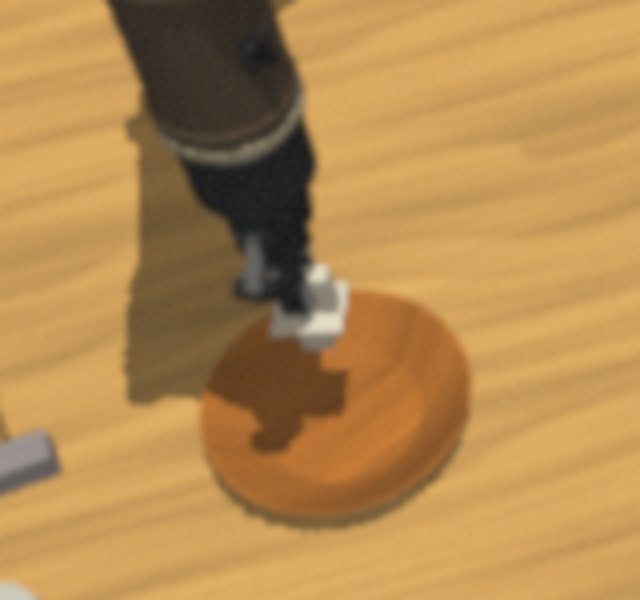

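The plug hangs at (310,320), over the dish. I'll lower it, slowing near the floor.

{"fn": "carry_out", "kwargs": {
  "motion": "0 0 0 0.5 0 0 0;0 0 0 0.6 0 0 0;0 0 0 0.6 0 0 0;0 0 0 0.5 0 0 0;0 0 0 0.3 0 0 0;0 0 0 0.15 0 0 0;0 0 0 0 0 0 0;0 0 0 0 0 0 0"
}}

```text
clock: 9.68
position: [506.1, -314.1, 68.7]
tool_rot: [0.001, 0.809, 0.587, 0.0]
force: [0.3, -1.1, -0.2]
finger_gap: 0.149
gripper_force: 70.2
```

{"fn": "carry_out", "kwargs": {
  "motion": "0 0 0 0.07 0 0 0;0 0 0 0.07 0 0 0;0 0 0 0.07 0 0 0;0 0 0 0 0 0 0;0 0 0 0 0 0 0;0 0 0 0 0 0 0;0 0 0 0 0 0 0;0 0 0 0 0 0 0"
}}

```text
clock: 10.35
position: [505.5, -314.0, 61.6]
tool_rot: [0.0, 0.809, 0.587, 0.0]
force: [0.1, 0.3, -1.3]
finger_gap: 0.149
gripper_force: 70.2
```

{"fn": "carry_out", "kwargs": {
  "motion": "0 0 0 0.06 0 0 0;0 0 0 0.06 0 0 0;0 0 0 0.06 0 0 0;0 0 0 0 0 0 0;0 0 0 0 0 0 0;0 0 0 0 0 0 0;0 0 0 0 0 0 0;0 0 0 0 0 0 0"
}}

```text
clock: 11.02
position: [505.5, -313.9, 56.2]
tool_rot: [0.0, 0.809, 0.587, 0.0]
force: [0.2, -0.5, -1.1]
finger_gap: 0.149
gripper_force: 70.2
```

{"fn": "carry_out", "kwargs": {
  "motion": "0 0 0 0.05 0 0 0;0 0 0 0.05 0 0 0;0 0 0 0 0 0 0;0 0 0 0 0 0 0;0 0 0 0 0 0 0;0 0 0 0 0 0 0;0 0 0 0 0 0 0;0 0 0 0 0 0 0"
}}

```text
clock: 11.68
position: [505.5, -313.9, 53.2]
tool_rot: [0.0, 0.809, 0.587, 0.0]
force: [-0.4, 0.6, -0.7]
finger_gap: 0.151
gripper_force: 70.2
```

{"fn": "carry_out", "kwargs": {
  "motion": "0 0 0 0.05 0 0 0;0 0 0 0 0 0 0;0 0 0 0 0 0 0;0 0 0 0 0 0 0;0 0 0 0 0 0 0;0 0 0 0 0 0 0;0 0 0 0 0 0 0;0 0 0 0 0 0 0"
}}

```text
clock: 12.35
position: [505.7, -314.0, 51.8]
tool_rot: [0.0, 0.809, 0.587, 0.0]
force: [-0.4, 0.5, 2.7]
finger_gap: 0.148
gripper_force: 70.7
```

It's touching the floor (2.7 N). I'll release in small steps and then rise.

{"fn": "carry_out", "kwargs": {
  "motion": "0.14 0 0 0 0 0 0;0.16 0 0 0 0 0 0;0.18 0 0 0 0 0 0;0.2 0 0 0 0 0 0;0.24 0 0 0 0 0 0;0.3 0 0 0 0 0 0;0.4 0 0 0 0 0 0;0.5 0 0 0 0 0 0",
  "newtons": 20
}}

```text
clock: 13.02
position: [505.4, -313.9, 51.5]
tool_rot: [-0.0, 0.809, 0.587, -0.0]
force: [-1.5, 0.3, -0.3]
finger_gap: 0.498
gripper_force: 0.0
```

{"fn": "carry_out", "kwargs": {
  "motion": "0.5 0 0 0 0 0 0;0.5 0 0 -0.1 0 0 0;0.5 0 0 -0.2 0 0 0;0.5 0 0 -0.4 0 0 0;0.5 0 0 -0.6 0 0 0;0.5 0 0 -0.8 0 0 0;0.5 0 0 -0.8 0 0 0;0.5 0 0 -0.8 0 0 0"
}}

```text
clock: 13.68
position: [505.5, -313.7, 164.9]
tool_rot: [0.0, 0.809, 0.587, 0.0]
force: [0.3, -1.0, -0.1]
finger_gap: 0.501
gripper_force: 0.0
```

{"fn": "carry_out", "kwargs": {
  "motion": "0.5 0 0 -0.8 0 0 0;0.5 0 0 -0.5 0 0 0;0.5 0 0 0 0 0 0;0.5 0 0 0 0 0 0;0.5 0 0 0 0 0 0;0.5 0 0 0 0 0 0;0.5 0 0 0 0 0 0;0.5 0 0 0 0 0 0"
}}

```text
clock: 14.35
position: [505.1, -313.7, 200.8]
tool_rot: [-0.001, 0.809, 0.587, -0.0]
force: [0.3, -0.1, 0.4]
finger_gap: 0.5
gripper_force: 0.0
```

```bash
python3 - <<'E'
from bench import vision
import cv2
c=vision.capture("scene")
cv2.imwrite("pics/s5.png",cv2.resize(c["image"][130:280,110:410,::-1],None,fx=2.6,fy=2.6,interpolation=2))
E
```

```text
(no output)
```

View pics/s5.png

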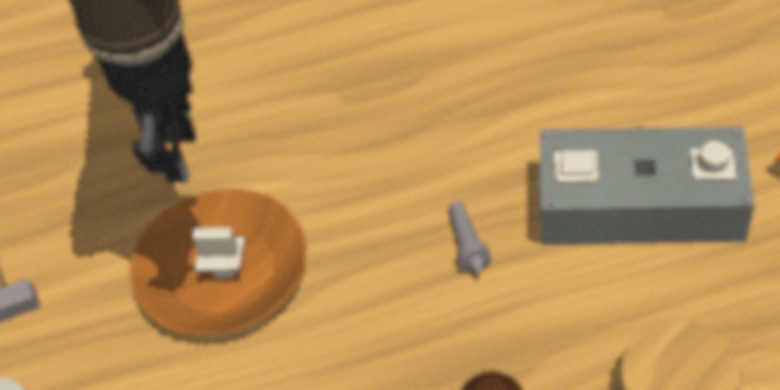

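The key plug stands upright in the dish at (218,250). Its socket is empty at (645,167), and the cap (576,165) and knob (713,160) are still seated.

```bash
python3 -c "
from bench import ctrl
print(ctrl.hand_in())"
```

```text
the job is handed in; nothing more can be done
None
```

The key plug is out of the control box and standing upright in the wooden dish, the knob and cap plugs are still seated, and the job was handed in after about 14.4 s on the robot clock.

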